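Hold a filter slide down on its stops

ROBOT

A 6-joint arm with a two-finger parallel gripper is mounted at the origin on a cart in front of the work surface, level with it; the furniture and walls round the work are solid. World frame = base frame: x ahead of the robot, y to its left, z up, the work surface at z = 0. Lengths are in mm, angles in rad, forces in N, time in s.
With the tool pointing down it reaches from about 350 to 775 mm from the base axis. Payload 7.3 kg.
Tool frame: the origin (TCP) lies at the very end of the fingers, on their centre line; the grasp point (between the pads) lies 19 mm behind it; z points along the fingers, y is the direction in which the jaws open and shut (so a half turn about z gives the same grasp; the last joint's range is limited). The gripper opens to 92 mm and grips with 3 to 60 N. Pads are 19 mm wide; open, the fingers measure 130 mm over their backs; the gripper's body (75 mm by 190 mm) begins 47 mm behind the grasp point.
Start: joints at [0.998, 0.342, 1.524, -0, 1.275, -0.146], TCP at [217.317, 477.931, 226.741] pointing down, gripper open.
Joint ranges: [-2.53, 2.53], [-0.77, 2.02], [0.04, 2.7], [-1, 4.14], [0.28, 2.66], [-3.11, 3.11]. Speed limits (rad/s): [2.57, 2.57, 3.14, 3.14, 3.14, 3.14].

INTERFACE

Orientations are given as [roll, pitch, yaw] about the fixed x, y, z axes, in that order (R = Rz(yaw) Ry(pitch) Rx(roll)).
In Python, from cell import r gives the robot as it stands.
- The arm moves only by the tool drive_tool, never from a script. Its argument "commands" is a list of rows, each a list of 7 numbers: the shift along the world's x, y, z in mm, then the turn, a rotation vector about the world's x, y, z in degrees, then the finger opening in mm, from 0 to 91.8. In form: [[x, y, z, rx, ry, rz, fingers], ...]. A call has 1 to 8 rows; each row shifts and turns the commanded pose from where the row before left it; what a row does not reach is not made up. A row lasts 1/12 s, in which the tool goes at most 41.7 mm and 7.16 degrees, less where a joint would pass 70% of its speed; a pose out of reach is approached as far as the arm can. A call with a gripper value outside its range is refused whole. The fingers move at their own pace and stop on an object; the grip force is fixed at half the most. Time passes only in rows, so rows that do not move let the fingers close. It gives the time, the measured TCP pose, the force and the opening at its end, in the units of the state.
- r.read_state(): the state, without advancing time (a new reading comes with each control period).
- r.snapshot(name): name is "scene" or "top" or "wrist"; returns a dict with "image" (420x560x3 uint8, blue, green, red), "fx", "fy", "cx", "cy" (pixels), "k1" (the pictures are not rectified: a ray, as slopes to the right and down, at radius r is drawn at 1 + k1 r^2 times it, then the intrinsics apply), "rvec" (rotation vector, rad) and "tvec" (3), from world to camera coordinates, as OpenCV has them. Camera axes: x right, y down, z forward; pixel columns grow to the right and rows downward; lengths in mm; the calibration is good to about 2 mm. A picture is of the moment at which its call begins. There is no depth.
- r.hand_in(): hands the job in, once; it reports no verdict.
The state is a dict: "clock": time; "joint_pos": joint angles; "joint_vel": joint speeds; "joint_efforts": joint torques, N m; "eef_pos": TCP position; "eef_rot": TCP orientation; "ft_force": force on the tool from outside, world axes, zero at the start; "ft_torque": the same for the moment, N m; "opening": opening from 0.0 (shut) to 1.0 (fully open).
Only numpy, scipy, OpenCV 4.12 (cv2) and the standard library are available. Lean on these libraries where they do the work, as an engineer would, in place of code of your own. Each camera call takes 0.05 s, during which the arm holds its last target. There are 200 camera calls.

TASK

Take the blue filter slide out of the white rack by its tab, slide it down into the slot of the filter test fixture and press it against the sprung plunger, without forcing it, until its black crossbar sits squarely on the brass stops. Finish while still gripping the slide and pressing it down on the stops, because the plunger would push it up again. Leave the yellow slide in the rack, and leave the other things on the bench where they are.

Things in the scene. Friction and masses are not known exactly. Their poses are not given: they have to be found in the camera images.
- blue_slide: filter slide, upright in the rack (sizes in mm). Steel frame with blue pane, 6 thick (x) x 40 (y) x 55 tall, lowest 6 stepped in to 3 x 36; above it a black crossbar 26 (x) x 74 (y) x 8 tall, underside 55 above the origin; on top a blue tab. Origin: centre of the frame's lower edge; z up, y along width; same after a half turn about z. About 80 g
- blue_slide_tab (a point): middle of the blue slide's grip tab, 79 mm above the slide's origin. The tab is 10 thick (slide's x) x 32 wide (y) x 32 tall, 63 to 95 above the origin; fingers closed on its faces have the crossbar's top under their tips
- yellow_slide: filter slide, upright in the rack (sizes in mm). Steel frame with yellow pane, 6 thick (x) x 40 (y) x 55 tall, lowest 6 stepped in to 3 x 36; above it a black crossbar 26 (x) x 74 (y) x 8 tall, underside 55 above the origin; on top a yellow tab. Origin: centre of the frame's lower edge; z up, y along width; same after a half turn about z. About 80 g; to be left where it is
- rack: white block fixed to the bench, in mm 50 (x) x 190 (y) x 60 tall, with feet 70 long in x. Two pockets from above at y = -45 and +45, 10 (x) x 44 (y), 57 deep; a slide hangs in each by its crossbar on the rack's top: its origin 5 above the bench, tab's top 100. Which slide is in which pocket varies. Origin: centre of underside, z up
- fixture: filter test fixture, fixed (mm): blue base 100 (x) x 130 (y) x 8, two cheeks, and an aluminium guide block 60 x 106, from 35 to 72 above the bench, with a slot straight down through it at x = y = 0: 9 (x) x 43 (y), chamfered 4 at the mouth. A black tube sticks out 22 to +x. Origin: centre of underside, z up. A slide on the stops has its origin at (0, 0, 20)
- stops: two brass strips on top of the guide block, the hard stop, in mm: 40 (x) x 10 (y) each, centred at y = -33 and +33 from the slot's centre, tops 75 above the bench. The slide's crossbar lands on them. Origin: same point and axes as the fixture's
- plunger (a joint): travel of the brass plunger (14 mm across) under the slot, in m: 0 = fully up, grows as it is pushed down; 0.012 when a slide is on the stops (it could go 0.015). The spring pushes up with 4 N at 0 and 8.8 N at 0.012
- plunger_top (a point): the top of the plunger, on the slot's axis, 32 mm above the bench when up and 20 with a slide on the stops; a slide's lower edge meets it when the crossbar is still 12 mm above the stops
- wash_bottle: white wash bottle with a blue cap and bent spout, 67x101x210 mm, standing at the back; origin under its centre
- pipette_bulb: black rubber-like pipette bulb, 53x52x90 mm, at the back; origin under its centre
- beaker_250: clear beaker, 73 across and 93 tall mm, at the back; origin under its centre
- reagent_bottle: clear bottle with a blue cap, half full of white, 60x60x125 mm, at the back; origin under its centre
- spanner: steel spanner lying down, 24x128x6 mm, near the front edge; origin under its centre
- timer: small bench timer, 52x66x21 mm, near the front edge, left of the tall fixed glassware rig (about x 0.28 to 0.49 m, y below -0.33 m, 0.7 m high), which the arm must go round; origin under its centre
- marker: blue marker pen lying down, 15x136x16 mm, near the front edge; origin under its centre
Things that resemble listed ones, but are neither listed nor needed, are in the scene too. What is shaped like the rack but green is not meant.

How it is judged (in metres and radians):
On the way, in this order (a step that is already met when the one before it is completed fails the run):
1. the blue slide is lifted clear out of the rack (height (world z) of blue_slide above 0.07 m), for 0.1 s.
2. the blue slide's lower edge is in the fixture's slot, the plunger not yet pushed (horizontal distance between blue_slide and fixture below 0.006 m and height (world z) of blue_slide below 0.066 m and angle between the y axis of blue_slide and the y axis of fixture, either way round below 0.15 rad and value of joint plunger below 0.003 m).
At the end, for the whole second after the job is handed in: Blue slide in the slot, upright within 0.04 rad, within 1.5 mm of fully down and pressing on the brass stops with 1 to 40 N; plunger down more than 10.5 mm; slide still, and still held by the fingers; yellow slide in the rack (value of joint plunger above 0.0105 m and contact force between blue_slide and stops between 1 and 40 N and contact force between blue_slide and the fingers above 2 N and z of blue_slide in the frame of fixture below 0.0215 m and horizontal distance between blue_slide and fixture below 0.004 m and angle between blue_slide's own z axis and vertical below 0.04 rad and angle between the y axis of blue_slide and the y axis of fixture, either way round below 0.08 rad and linear speed of blue_slide below 0.01 m/s and height (world z) of yellow_slide below 0.01 m and horizontal distance between yellow_slide and rack below 0.055 m); the arm keeps its last pose, push and grip.
It fails at once if the slide is forced: more than 60 N on the stops (contact force between blue_slide and stops above 60 N).
It fails at once if the yellow slide is moved more than 15 mm (distance of yellow_slide from where it was at the start of the episode above 0.015 m).
It fails at once if another thing on the bench is moved more than 30 mm (distance of any of wash_bottle, pipette_bulb, beaker_250, reagent_bottle, spanner, timer, marker from where it was at the start of the episode above 0.03 m).
It also fails if it takes over 48 s, if anything falls off the work surface, if the arm or the gripper's body presses on something with over 40 N, if the wrist force passes 120 N, or if a joint passes its speed limit or range.

## Working session

There is one attempt and no reset: what is moved stays moved. The work goes in short steps, Python scripts to look and compute and a tool call to move; the robot and the scene stay as the last step left them, time stands still between calls to the robot, and variables do not carry over. Pictures are saved under pics/ and viewed, about 8 in all and at most 12, crops included, and the job is handed in when it is done.

Besides the shell and the picture viewer there is one more tool, called after "Call:" as a command line: name --pt "numbers of a row" for each row, then --argument value for the rest. drive_tool: Moves the arm, as the interface text tells. Its arguments: {"type":"object","properties":{"commands":{"type":"array"}},"required":["commands"]}

```bash
mkdir -p pics
cat > h.py <<'E'
import numpy as np, cv2, json
from cell import r
def snap(n,f):
    s=r.snapshot(n); cv2.imwrite(f'pics/{f}.png',s['image'])
    np.savez(f'pics/{f}.npz',**{k:np.array(v) for k,v in s.items()}); return s
def cam(f):
    s=np.load(f'pics/{f}.npz'); R=cv2.Rodrigues(s['rvec'].astype(float))[0]; return s,R,s['tvec'].reshape(3)
def onplane(f,u,v,z):
    s,R,t=cam(f); x=np.array([(u-s['cx'])/s['fx'],(v-s['cy'])/s['fy']]); y=x.copy()
    for _ in range(20): y=x/(1+s['k1']*(y@y))
    d=R.T@np.array([*y,1]); c=-R.T@t; return c+d*(z-c[2])/d[2]
def proj(f,P):
    s,R,t=cam(f); p=R@np.array(P,float)+t; y=p[:2]/p[2]; y=y*(1+s['k1']*(y@y)); return np.array([y[0]*s['fx']+s['cx'],y[1]*s['fy']+s['cy']])
def crop(f,x0,y0,x1,y1,k,o):
    im=cv2.imread(f'pics/{f}.png')[y0:y1,x0:x1]; cv2.imwrite(f'pics/{o}.png',cv2.resize(im,None,fx=k,fy=k,interpolation=cv2.INTER_CUBIC))
E
python3 - <<'E'
from h import *
a=snap('scene','s0')['image'];b=snap('top','t0')['image']
cv2.imwrite('pics/b0.png',b)
print(r.read_state())
for f in('s0','t0'):
    s,R,t=cam(f);print(-R.T@t,R[2],s['fx'])
E
```

```text
{'clock': 0.1, 'joint_pos': array([ 9.98013942e-01,  3.42657917e-01,  1.52489341e+00,  2.91831391e-05,
        1.27540085e+00, -1.45961701e-01]), 'joint_vel': array([-0.00133247, -0.00121777, -0.00424917,  0.00079841,  0.00012486,
       -0.0022078 ]), 'joint_efforts': array([ 1.69724590e-03, -4.31998801e+01, -2.44696534e+01,  7.19673978e-02,
        5.24833391e-02, -9.80269715e-05]), 'eef_pos': array([217.10081762, 477.62500623, 226.12173328]), 'eef_rot': array([-3.14025165e+00, -2.25344705e-04,  2.71476330e+00]), 'ft_force': array([ 0.28661484, -0.85816442,  1.26803186]), 'ft_torque': array([ 0.01769284, -0.02078356, -0.03233302]), 'opening': 1.0059525521408081}
[ -36.58333466 1097.87181422  675.56033188] [ 0.45358654 -0.77746903 -0.43566174] 525.6926082010533
[ 326.0160011    37.22340812 1176.26453014] [ 0.18414622 -0.00735328 -0.98287136] 504.27701083301275
```

View pics/t0.png

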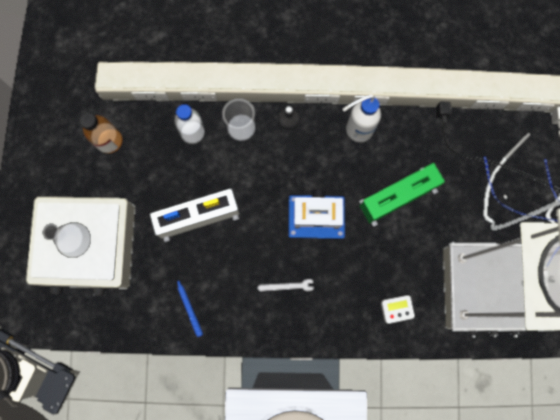

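View pics/s0.png

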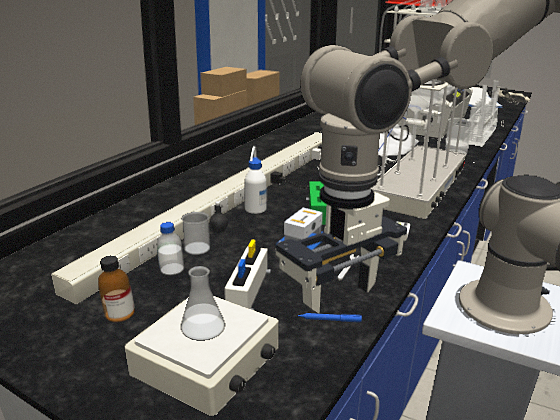

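The top view shows the white rack at (195,213), with the blue slide at (170,215) and the yellow slide at (210,203). The fixture is at (318,213). The green lookalike rack at (402,192) is not meant. I'll enlarge the rack and fixture to confirm.

Run:
```python
from h import *
im=cv2.imread('pics/t0.png')
k=5
a=cv2.resize(im[180:250,140:250],None,fx=7,fy=4.2*7/4.2,interpolation=2)[:490]
cv2.imwrite('pics/c1.png',a)
crop('t0',280,185,355,245,8,'c2')
```

```text
(no output)
```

View pics/c1.png

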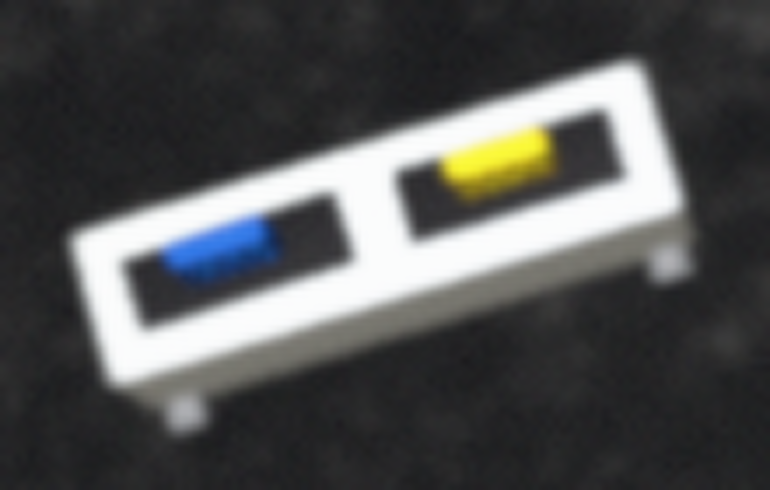

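View pics/c2.png

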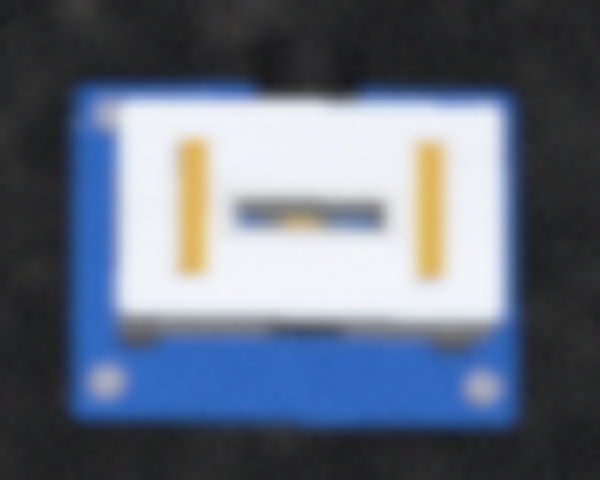

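The left slide in the white rack is blue: its tab top is at about crop (217,245) and its crossbar corners are (122,262), (335,192), (355,260), (143,328). The fixture's stops are at crop (192,206) and (430,210), with the slot centre near (309,213). Now I'll measure positions.

Run:
```python
from h import *
def P(x,y,k,x0,y0,z): return onplane('t0',(x+.5)/k-.5+x0,(y+.5)/k-.5+y0,z)
def rect(c,k,x0,y0,z):
    p=np.array([P(*q,k,x0,y0,z)[:2] for q in c]); m=p.mean(0); d=(p[0]+p[3]-p[1]-p[2])/2
    print(m.round(1),'ydir deg',np.degrees(np.arctan2(-d[0],d[1])).round(2),'len',np.linalg.norm(d).round(1),np.linalg.norm((p[0]+p[1]-p[2]-p[3])/2).round(1)); 
rect([(122,262),(335,192),(355,260),(143,328)],7,140,180,68)
rect([(70,235),(640,58),(685,208),(112,385)],7,140,180,60)
rect([(160,250),(265,215),(272,240),(175,273)],7,140,180,100)
rect([(395,175),(604,107),(625,178),(413,242)],7,140,180,68)
print('stops')
rect([(177,139),(443,142),(443,280),(177,276)],8,280,185,75)
rect([(117,98),(506,98),(502,322),(117,318)],8,280,185,72)
rect([(235,199),(384,201),(383,229),(235,228)],8,280,185,72)
rect([(72,88),(518,94),(518,426),(72,420)],8,280,185,8)
```

```text
[530.  283.1] ydir deg 19.51 len 71.5 23.1
[545.3 240.7] ydir deg 18.75 len 193.0 51.9
[529.  282.8] ydir deg 20.15 len 33.2 8.5
[559.5 197.3] ydir deg 18.99 len 70.7 23.7
stops
[549.1 -40.7] ydir deg 0.42 len 74.3 39.1
[549.9 -41.1] ydir deg 0.89 len 108.4 63.3
[548.2 -40.7] ydir deg 0.59 len 41.6 8.1
[548.5 -41.2] ydir deg 0.39 len 131.8 99.7
```

Call:
drive_tool --pt "25 -15.5 0 0 0 -5.8 91" --pt "25 -15.5 0 0 0 -5.8 91" --pt "25 -15.5 0 0 0 -5.8 91" --pt "25 -15.5 0 0 0 -5.8 91" --pt "25 -15.5 0 0 0 -5.8 91" --pt "25 -15.5 0 0 0 -5.8 91" --pt "25 -15.5 0 0 0 -5.8 91" --pt "25 -15.5 0 0 0 -5.8 91"

```text
clock: 0.77
eef_pos: [418.2, 352.9, 226.4]
eef_rot: [-3.141, 0.0, 1.9]
ft_force: [0.2, 0.5, 0.4]
opening: 0.992
```

Call:
drive_tool --pt "22 -14 0 0 0 0 91" --pt "22 -14 0 0 0 0 91" --pt "22 -14 0 0 0 0 91" --pt "22 -14 0 0 0 0 91" --pt "22 -14 0 0 0 0 91" --pt "3 -1 0 0 0 0 91" --pt "0 0 0 0 0 0 91" --pt "0 0 0 0 0 0 91"

```text
clock: 1.43
eef_pos: [529.7, 283.0, 226.2]
eef_rot: [-3.14, -0.0, 1.905]
ft_force: [0.2, 0.1, 0.1]
opening: 0.991
```

Run:
```python
from h import *
snap('wrist','w1'); s=r.read_state(); print(s['eef_pos'],s['eef_rot'],s['ft_force'])
s,R,t=cam('w1');print(-R.T@t,R[2],s['fx']); print(proj('w1',[530.3,283.2,100]))
```

```text
[529.39026167 283.42759868 226.42602451] [-3.14053156e+00 -3.53728130e-04  1.90548501e+00] [-0.75761989 -0.59680928 -0.23091644]
[504.28819232 359.32633226 384.90237248] [ 0.09613774 -0.27935369 -0.95536331] 357.91218083057777
[280.02116871 196.51367054]
```

View pics/w1.png

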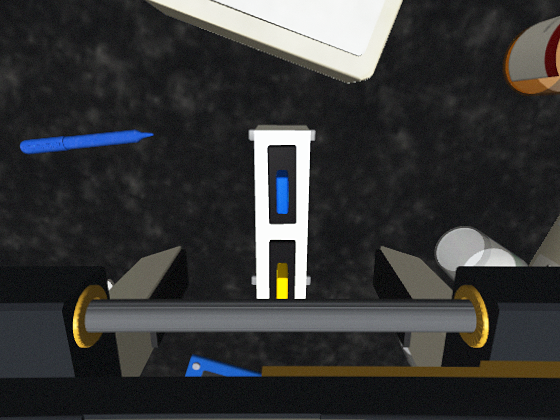

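The wrist view shows the blue tab top centred at about (282,195) and aligned with the rack. My prediction was (280,196.5), so the tool is about 1 mm off. Next I descend.

Call:
drive_tool --pt "1.5 0 -25 0 0 0 91" --pt "0 0 -25 0 0 0 91" --pt "0 0 -25 0 0 0 91" --pt "0 0 -25 0 0 0 91" --pt "0 0 -25 0 0 0 91" --pt "0 0 -15 0 0 0 91" --pt "0 0 -10 0 0 0 91" --pt "0 0 -5 0 0 0 91"

```text
clock: 2.15
eef_pos: [530.4, 283.5, 70.6]
eef_rot: [-3.14, -0.0, 1.906]
ft_force: [0.5, 0.2, 0.1]
opening: 0.99
```

Call:
drive_tool --pt "0 0 0 0 0 0 60" --pt "0 0 0 0 0 0 40" --pt "0 0 0 0 0 0 30" --pt "0 0 0 0 0 0 22" --pt "0 0 0 0 0 0 18" --pt "0 0 0 0 0 0 14" --pt "0 0 0 0 0 0 11" --pt "0 0 0 0 0 0 8"

```text
clock: 2.82
eef_pos: [531.9, 282.9, 71.9]
eef_rot: [3.141, -0.0, 1.905]
ft_force: [-0.8, -0.3, -0.2]
opening: 0.459
```

Call:
drive_tool --pt "0 0 0 0 0 0 0" --pt "0 0 0 0 0 0 0" --pt "0 0 0 0 0 0 0" --pt "0 0 0 0 0 0 0" --pt "0 0 0 0 0 0 0" --pt "0 0 0 0 0 0 0"

```text
clock: 3.32
eef_pos: [531.8, 282.9, 71.7]
eef_rot: [-3.142, 0.0, 1.905]
ft_force: [0.3, 0.6, 0.3]
opening: 0.11
```

Call:
drive_tool --pt "0 0 5 0 0 0 0" --pt "0 0 15 0 0 0 0" --pt "0 0 20 0 0 0 0" --pt "0 0 25 0 0 0 0" --pt "0 0 25 0 0 0 0" --pt "0 0 20 0 0 0 0" --pt "0 0 20 0 0 0 0" --pt "0 0 0 0 0 0 0"

```text
clock: 3.98
eef_pos: [533.6, 283.7, 206.6]
eef_rot: [3.133, -0.0, 1.905]
ft_force: [0.1, -0.3, -0.5]
opening: 0.107
```

Call:
drive_tool --pt "0 0 0 0 0 0 0" --pt "1 -15 0 0 0 -2 0" --pt "1 -25 0 0 0 -3 0" --pt "1 -25 0 0 0 -3 0" --pt "1 -25 0 0 0 -3 0" --pt "1 -25 0 0 0 -3 0" --pt "1 -25 0 0 0 -3 0" --pt "1 -25 0 0 0 -1.5 0"

```text
clock: 4.65
eef_pos: [537.7, 115.8, 200.0]
eef_rot: [-3.138, 0.001, 1.578]
ft_force: [0.4, 0.2, -0.3]
opening: 0.112
```

Call:
drive_tool --pt "1 -25 0 0 0 0 0" --pt "1 -25 0 0 0 0 0" --pt "2 -25 0 0 0 0 0" --pt "2 -25 0 0 0 0 0" --pt "2 -25 0 0 0 0 0" --pt "2 -20 0 0 0 0 0" --pt "2 -14 0 0 0 0 0" --pt "0 0 0 0 0 0 0"

```text
clock: 5.32
eef_pos: [550.3, -44.0, 200.4]
eef_rot: [-3.139, 0.0, 1.578]
ft_force: [0.7, -0.4, -1.8]
opening: 0.107
```

Run:
```python
from h import *
snap('top','t2');snap('wrist','w2');snap('scene','s2'); s=r.read_state(); print(s['eef_pos'],s['eef_rot'],s['ft_force'],s['opening'])
for f in('w2','s2','t2'): print([proj(f,p).round() for p in ([549,-41,75],[549,-41,137],[549,-41,170])])
a=cv2.imread('pics/w2.png');b=cv2.imread('pics/s2.png')[150:290,240:380]
cv2.imwrite('pics/c3.png',np.hstack([a[:, 150:410],cv2.resize(b,(420,420),interpolation=2)]))
```

```text
[550.3075384  -40.59720021 201.03280891] [-3.14019950e+00 -7.75378085e-04  1.58151711e+00] [ 0.62174439  0.31158583 -1.02412351] 0.1044369847668173
[array([278., 195.]), array([277., 221.]), array([277., 240.])]
[array([304., 215.]), array([305., 194.]), array([305., 182.])]
[array([318., 211.]), array([321., 205.]), array([322., 202.])]
```

View pics/c3.png

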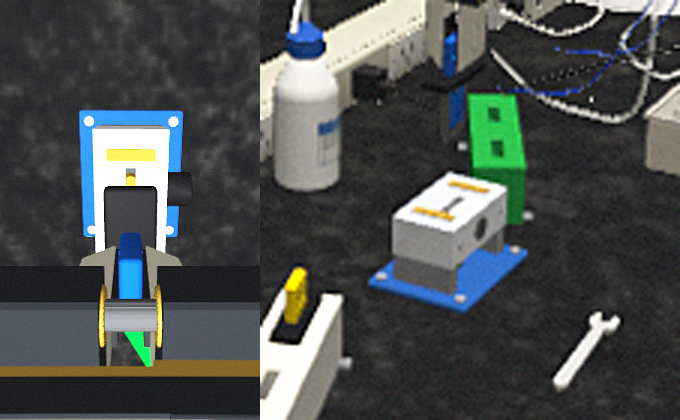

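The slide hangs above the fixture and is visually in line with it: crossbar, stop and tab are all near wrist column 280. One enlarged crop will refine this.

Run:
```python
from h import *
snap('wrist','w3'); s=r.read_state(); print(s['eef_pos'],s['eef_rot'])
crop('w3',220,100,345,270,3.5,'c4')
crop('w3',220,100,345,270,3.5,'c4')
for p in ([549,-8,75],[549,-41,72],[549,-41+53,72],[551,-41+37,143],[551,-41+16,170],[551,-41+16,230-67]): 
  q=proj('w3',p); print(p,q.round(1),((q-[220,100])*3.5).round())
```

```text
[550.41097359 -40.22359221 201.23542055] [-3.14058930e+00 -5.97524461e-04  1.58245469e+00]
[549, -8, 75] [278.2 157.7] [204. 202.]
[549, -41, 72] [277.9 196.4] [203. 337.]
[549, 12, 72] [278.4 131.8] [204. 111.]
[551, -4, 143] [280.8 169.7] [213. 244.]
[551, -25, 170] [280.5 216.3] [212. 407.]
[551, -25, 163] [280.5 212.4] [212. 393.]
```

View pics/c4.png

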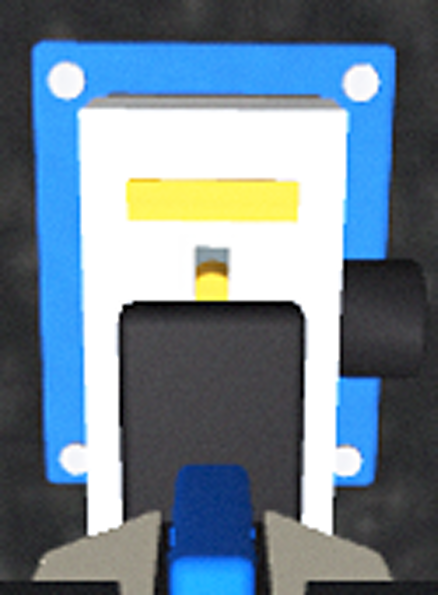

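Wrist view: the fixture centre is about 0.4 mm to +x of the slide and yaw is aligned. I descend in stages, watching force.

Call:
drive_tool --pt "0.5 0 -12 0 0 0 0" --pt "0 0 -15 0 0 0 0" --pt "0 0 -12 0 0 0 0" --pt "0 0 -8 0 0 0 0" --pt "0 0 -4 0 0 0 0" --pt "0 0 -4 0 0 0 0" --pt "0 0 0 0 0 0 0" --pt "0 0 0 0 0 0 0"

```text
clock: 6.18
eef_pos: [551.6, -40.9, 147.1]
eef_rot: [3.141, 0.0, 1.582]
ft_force: [-0.6, 0.3, -1.5]
opening: 0.11
```

Call:
drive_tool --pt "0 0 -3 0 0 0 0" --pt "0 0 -3 0 0 0 0" --pt "0 0 -3 0 0 0 0" --pt "0 0 -3 0 0 0 0" --pt "0 0 -3 0 0 0 0" --pt "0 0 0 0 0 0 0" --pt "0 0 0 0 0 0 0"

```text
clock: 6.77
eef_pos: [551.2, -41.1, 131.5]
eef_rot: [-3.141, -0.0, 1.582]
ft_force: [-0.5, 0.3, -1.9]
opening: 0.107
```

Call:
drive_tool --pt "0 0 -3 0 0 0 0" --pt "0 0 -3 0 0 0 0" --pt "0 0 -3 0 0 0 0" --pt "0 0 -3 0 0 0 0" --pt "0 0 -3 0 0 0 0" --pt "0 0 0 0 0 0 0" --pt "0 0 0 0 0 0 0"

```text
clock: 7.35
eef_pos: [551.2, -41.0, 116.5]
eef_rot: [-3.141, -0.0, 1.582]
ft_force: [-0.8, -0.5, -0.4]
opening: 0.109
```

Call:
drive_tool --pt "0 0 -3 0 0 0 0" --pt "0 0 -3 0 0 0 0" --pt "0 0 -3 0 0 0 0" --pt "0 0 -3 0 0 0 0" --pt "0 0 -2 0 0 0 0" --pt "0 0 0 0 0 0 0" --pt "0 0 0 0 0 0 0"

```text
clock: 7.93
eef_pos: [551.3, -41.0, 102.6]
eef_rot: [-3.142, -0.0, 1.582]
ft_force: [-0.3, 0.0, -1.3]
opening: 0.108
```

Call:
drive_tool --pt "0 0 -1.5 0 0 0 0" --pt "0 0 -1.5 0 0 0 0" --pt "0 0 -1.5 0 0 0 0" --pt "0 0 -1.5 0 0 0 0" --pt "0 0 0 0 0 0 0" --pt "0 0 0 0 0 0 0" --pt "0 0 0 0 0 0 0"

```text
clock: 8.52
eef_pos: [551.5, -41.1, 97.0]
eef_rot: [3.141, 0.0, 1.582]
ft_force: [-1.2, -0.3, 3.7]
opening: 0.108
```

Call:
drive_tool --pt "0 0 -1 0 0 0 0" --pt "0 0 -1 0 0 0 0" --pt "0 0 -1 0 0 0 0" --pt "0 0 -1 0 0 0 0" --pt "0 0 -1 0 0 0 0" --pt "0 0 0 0 0 0 0" --pt "0 0 0 0 0 0 0"

```text
clock: 9.1
eef_pos: [551.4, -41.1, 91.8]
eef_rot: [3.141, 0.0, 1.582]
ft_force: [-0.3, 0.4, 4.7]
opening: 0.107
```

Call:
drive_tool --pt "0 0 -1 0 0 0 0" --pt "0 0 -1 0 0 0 0" --pt "0 0 -1 0 0 0 0" --pt "0 0 -1 0 0 0 0" --pt "0 0 0 0 0 0 0" --pt "0 0 0 0 0 0 0" --pt "0 0 0 0 0 0 0"

```text
clock: 9.68
eef_pos: [551.5, -41.1, 88.0]
eef_rot: [3.141, 0.0, 1.582]
ft_force: [-1.9, 0.4, 6.7]
opening: 0.107
```

Call:
drive_tool --pt "0 0 -0.5 0 0 0 0" --pt "0 0 0 0 0 0 0" --pt "0 0 -0.5 0 0 0 0" --pt "0 0 0 0 0 0 0" --pt "0 0 0 0 0 0 0" --pt "0 0 0 0 0 0 0"

```text
clock: 10.18
eef_pos: [551.5, -41.1, 87.2]
eef_rot: [3.141, 0.0, 1.582]
ft_force: [-2.0, 0.2, 7.6]
opening: 0.108
```

Call:
drive_tool --pt "0 0 -0.5 0 0 0 0" --pt "0 0 0 0 0 0 0" --pt "0 0 0 0 0 0 0" --pt "0 0 0 0 0 0 0"

```text
clock: 10.52
eef_pos: [551.5, -41.1, 86.7]
eef_rot: [3.141, 0.0, 1.582]
ft_force: [-2.9, -0.7, 8.0]
opening: 0.108
```

Call:
drive_tool --pt "0 0 -0.5 0 0 0 0" --pt "0 0 0 0 0 0 0" --pt "0 0 0 0 0 0 0" --pt "0 0 0 0 0 0 0"

```text
clock: 10.85
eef_pos: [551.5, -41.1, 86.7]
eef_rot: [3.141, 0.0, 1.582]
ft_force: [-3.7, 0.8, 10.3]
opening: 0.107
```

Call:
drive_tool --pt "0 0 -0.5 0 0 0 0" --pt "0 0 0 0 0 0 0" --pt "0 0 0 0 0 0 0" --pt "0 0 0 0 0 0 0"

```text
clock: 11.18
eef_pos: [551.5, -41.1, 86.6]
eef_rot: [3.14, 0.0, 1.582]
ft_force: [-4.3, 0.8, 15.2]
opening: 0.105
```

Seated: the TCP stopped at z 86.7 while the force kept rising. A small −x side force suggests rubbing on the +x wall, so I relieve it and press slightly more.

Call:
drive_tool --pt "-0.4 0 0 0 0 0 0" --pt "0 0 0 0 0 0 0" --pt "-0.4 0 0 0 0 0 0" --pt "0 0 0 0 0 0 0" --pt "0 0 0 0 0 0 0" --pt "0 0 0 0 0 0 0"

```text
clock: 11.68
eef_pos: [551.4, -41.1, 86.6]
eef_rot: [3.139, 0.0, 1.582]
ft_force: [-1.6, 1.2, 12.6]
opening: 0.105
```

Call:
drive_tool --pt "0 0 -0.4 0 0 0 0" --pt "0 0 0 0 0 0 0" --pt "0 0 0 0 0 0 0" --pt "0 0 0 0 0 0 0" --pt "0 0 0 0 0 0 0" --pt "0 0 0 0 0 0 0"

```text
clock: 12.18
eef_pos: [551.4, -41.1, 86.6]
eef_rot: [3.139, 0.0, 1.582]
ft_force: [-3.3, 1.3, 15.8]
opening: 0.107
```

Run:
```python
from h import *
snap('wrist','w4');snap('scene','s4')
for i in range(3):
    snap('top','t4'); s=r.read_state(); print(s['eef_pos'],s['eef_rot'],s['ft_force'],s['ft_torque'],s['opening'])
a=cv2.imread('pics/w4.png')[90:290,220:345];b=cv2.imread('pics/s4.png')[170:270,230:350]
cv2.imwrite('pics/c5.png',np.hstack([cv2.resize(a,(312,500),interpolation=2),cv2.resize(b,(480,400),interpolation=2)[:500] if 0 else cv2.copyMakeBorder(cv2.resize(b,(480,400),interpolation=2),0,100,0,0,0)]))
```

```text
[551.44981866 -41.10713501  86.6389135 ] [3.13856725e+00 5.06522190e-04 1.58214934e+00] [-2.64609911  1.02475708 16.66364382] [ 0.17060885  0.75904992 -0.04764141] 0.10564181878912705
[551.41301123 -41.13035395  86.62337289] [3.13865109e+00 4.94789364e-04 1.58209499e+00] [-3.02727107  0.47159628 16.02994329] [ 0.14216431  0.77992768 -0.06970666] 0.10686135369903178
[551.41257345 -41.10346891  86.61869743] [3.13866799e+00 4.66215847e-04 1.58207337e+00] [-3.51472647  0.96695225 16.22478743] [ 0.12897856  0.75401236 -0.07909663] 0.10660213030031829
```

View pics/c5.png

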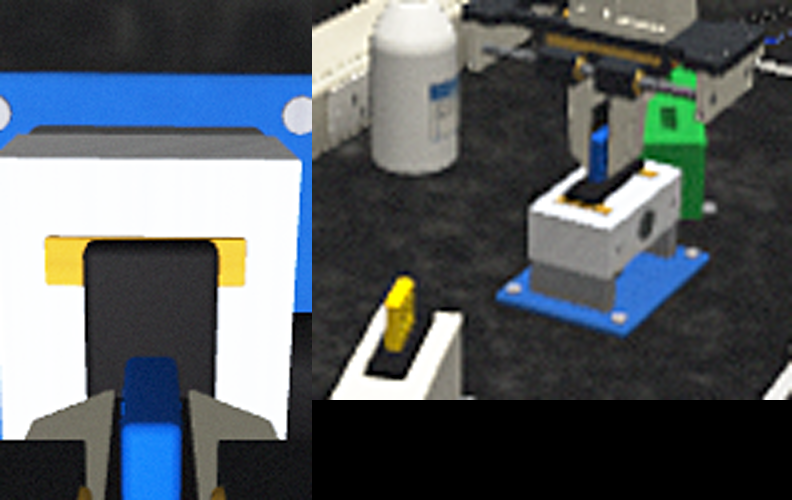

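The crossbar sits flat on the stops at z 86.6, about 1 mm off centre to +x. The push is steady at about 16 N, which is roughly 7 N on the stops after the plunger's 8.8 N. The yellow slide is still in the rack.

```bash
python3 -c "
from cell import r
print(r.hand_in())"
```

```text
the job is handed in; nothing more can be done
None
```

The blue slide is in the fixture slot with its crossbar on the brass stops. I handed the job in at about 12 s of arm time, with the gripper still holding the slide and pressing down. `hand_in` gave no verdict.

- **Seating:** The TCP stopped at z ≈ 86.6 mm, within about 0.2 mm of the height I expected for a slide on the stops. The force kept rising after that. The tool is tilted about 0.003 rad, with yaw within about 0.01 rad of the fixture.
- **Force:** The wrist reads a steady 16 N upward. That is about 7–8 N on the stops after the plunger's 8.8 N; I worked this out rather than measuring it directly.
- **Grip:** The opening is about 10 mm, which is the tab's thickness.
- **Off centre:** The last wrist picture shows the slide about 1.2 mm towards +x, against a limit of 4 mm. A side force of about 3 N remains, which probably means it lightly touches the +x wall of the slot. Shifting the tool 0.8 mm towards −x reduced the force only briefly.
- **Other things:** The last pictures show the yellow slide still in the rack. I didn't check the other bench items one by one, but the arm met no unexpected force.

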